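Load a six-well plate under a plate scanner's head and lock it in

TASK

Load the six-well plate into the plate scanner: swing the scanner's retaining arm open, slide the plate along the bench, lengthwise, between the guide rails and under the scan head until it is fully home against the stop, then swing the arm fully shut behind it. The wells are full, so the plate stays flat on the bench all the way: do not lift or tip it. Leave the other things on the bench where they stand, and let go of everything at the end.

Things in the scene. Friction and masses are not known exactly. Their poses are not given: they have to be found in the camera images.
- well_plate: lidded six-well culture plate, white with a clear lid, a flat solid block of 128 mm (its x) by 86 mm (its y) by 20 mm high, about 0.12 kg; too wide to grasp, it slides on the bench. Origin at the centre of its underside, z up. Same both ways round. It starts before the scanner's mouth, its x up to 0.35 rad askew to the lane and up to 20 mm off line.
- plate_scanner: white bench plate scanner, fixed, with no floor: the plate slides in on the bench itself. Its x axis points the way the plate goes in (to the robot's left and a little away), z up; origin on the bench, mid-lane, at the stop. A fully home plate has its centre at x = -64 mm, y = 0, its rear end at x = -128 mm. Behind the stop a tower, 148 mm wide, 132 mm high, reaches to x = +82 mm.
- lane_mouth (a point): on the bench in the middle of the lane's mouth, at x = -194 mm in the scanner's frame, axes as the scanner's. Two guide rails 12 mm high and 14 mm wide, 91 mm apart inside, run from the stop out to x = -150 mm, then flare to about 124 mm apart inside here.
- scan_head (a point): middle of the lower front edge of the scan head (at x = -80 mm in the scanner's frame, 28 mm above the bench, axes as the scanner's). The head overhangs the lane from here to the stop; it is 148 mm wide, its underside 28 mm and its top 65 mm above the bench; closed cheeks at both sides leave a slot 91 mm wide.
- retainer_arm (a joint): angle of the retaining arm, rad: 0 = fully shut, square across the lane, its face 2.5 mm behind a home plate; 1.57 = along the lane, pointing out of the mouth; 1.8 = limit, fully open, clear of the lane. It opens away from the scan head (clockwise from above). Friction (0.04 N m) holds it where it is left. Starts at 0 to 0.35.
- retainer_pivot (a point): the arm's vertical pivot, on the rail nearer the robot (x = -136.5 mm, y = +58.5 mm in the scanner's frame), 13.5 mm above the bench. The arm is a flat steel bar 12 mm wide, 13.5 to 19.5 mm above the bench (over the rails, in the way of the plate), 115 mm long from here.
- retainer_knob (a point): centre of the black round upright knob near the arm's free end, 110 mm from the pivot; knob 16 mm in diameter, standing from 20 to 56 mm above the bench (this point is 42 mm above it). It can be pinched from above or pushed.
- culture_flask_1: pink culture flask lying flat, 108x90x23 mm, a bystander; origin at the centre of its underside
- lab_timer: white digital timer lying on its back, 76x76x18 mm, a bystander; origin at the centre of its underside
- tally_counter: small round metal hand counter, 48x51x36 mm, a bystander; origin at the centre of its underside
- reagent_b: white screw-cap bottle, 44 mm across, 82 mm tall, a bystander; origin at the centre of its underside
- universal_4: slim sample bottle with a screw cap, 29 mm across, 75 mm tall, a bystander; origin at the centre of its underside
- plastic_cup: clear empty plastic cup, 94 mm across, 72 mm tall, a bystander; origin at the centre of its underside

How it is judged:
By the outcome, as a careful person would: the job done as asked, in the order asked, and still so for the second after the job is handed in, with the robot touching nothing.
It also fails if it takes over 72 s, if anything falls off the work surface, if the arm or the gripper's body presses on something with over 40 N, if the wrist force passes 120 N, or if a joint passes its speed limit or range.

ROBOT

A 7-joint arm with a two-finger parallel gripper is mounted at the origin on a cart in front of the work surface, level with it; the furniture and walls round the work are solid. World frame = base frame: x ahead of the robot, y to its left, z up, the work surface at z = 0. Lengths are in m, angles in rad, forces in N, time in s.
With the tool pointing down it reaches from about 0.425 to 0.925 m from the base axis. Payload 6.8 kg.
Tool frame: the origin (TCP) lies on the front face of the gripper's body, between the roots of the fingers; the fingertips stand 73 mm ahead of it and the grasp point (between the pads) lies 54 mm ahead of it (env.nose_length is the distance from the TCP to the fingertips, in m); z points along the fingers, y is the line along which they close (so a half turn about z gives the same grasp; the last joint's range is limited). The gripper opens to 85 mm and grips with 20 to 120 N. Pads are 22 mm wide; open, the fingers measure 114 mm over their backs; the gripper's body (76 mm by 85 mm) begins 54 mm behind the grasp point. The pads swing forward as they close: fully open they stand 13 mm farther back than shut.
Start: joints at [1.21, 0.477, 0.022, 1.555, -0.011, 1.109, -0.083], TCP at [0.169, -0.654, 0.304] pointing down, gripper open.
Joint ranges: [-2.96, 2.96], [-0.34, 2.1], [-1.41, 1.46], [0.24, 2.44], [-1.37, 4.51], [0.17, 1.92], [-2.96, 2.96]. Speed limits (rad/s): [2.39, 2.39, 3.14, 3.14, 3.14, 3.14, 3.14].

INTERFACE

Orientations are given as a unit quaternion [w, x, y, z].
In Python, from cell import env, kin, camera, calibration, job gives the robot as it stands. The module is installed in compiled form; this text tells all that it offers. Calls block until the motion is done:
- env.reach(position, orientation): joint-space move of the TCP to a pose.
- env.movel(position, velocity=0.15, rot=None, stop_force=None): straight line of the TCP; rot=None keeps the orientation; velocity is the mean speed in m/s. With stop_force (N) it stops when the force on the tool has changed by that much, and returns True; else False.
- env.goto_joints(angles): joint-space move.
- env.grip(opening, f_grip=None): finger opening in m; f_grip is the grip in N (None keeps the last); returns when the fingers have stopped.
- env.dwell(seconds).
- kin.inverse_kinematics(position, orientation): joint angles nearest the present ones, or None.
- env.get_state(): the state.
- camera(name): name is "side" or "top"; returns (picture, depth): 400x640x3 uint8, blue, green, red; 400x640 float32, m along the optical axis (not along the pixel's ray), 0 where there is no reading.
- calibration(name): a dict with "fx", "fy", "cx", "cy" (pixels), "rvec" (rotation vector, rad) and "tvec" (3), from world to camera coordinates, as OpenCV has them. Camera axes: x right, y down, z forward; pixel columns grow to the right and rows downward; lengths in m; the calibration is good to about 2 mm. A picture is of the moment at which its call begins. calibration takes no time and is no camera call.
A pose or a line that the arm cannot do raises env.PlanningError and nothing moves.
- job.job_done(): hands the job in; it is judged then, once.
The state is a dict: "time": time; "qpos": joint angles; "joint_velocities": joint speeds; "joint_torque": joint torques, N m; "tcp_pos": TCP position; "orientation": TCP orientation; "force": force on the tool from outside, world axes, zero at the start; "torque": the same for the moment, N m; "opening": finger opening in m; "gripper_force": force on a finger pad.
Only numpy, scipy, OpenCV 4.12 (cv2) and the standard library are available. Lean on these libraries where they do the work, as an engineer would, in place of code of your own. Each camera call takes 0.05 s, during which the arm holds its last target. There are 200 camera calls.

## Working session

There is one attempt and no reset: what is moved stays moved. The work goes in short steps, each a Python script; the robot and the scene stay as the last script left them, time stands still between calls to the robot, and variables do not carry over. Pictures are saved under pics/ and viewed, at most 10 in all, crops included, and the job is handed in when it is done.

```bash
mkdir -p pics; cat > h.py <<'E'
import numpy as np, cv2
from cell import env, kin, camera, calibration, job
def snap(name, fn):
    p,d=camera(name); cv2.imwrite(f'pics/{fn}.png',p); np.save(f'pics/{fn}.npy',d); return p,d
def cam(name):
    c=calibration(name); R=cv2.Rodrigues(np.array(c['rvec'],float))[0]; return c,R,np.array(c['tvec'],float).ravel()
def ray(name,u,v,z):
    """world point on plane z seen at pixel u,v"""
    c,R,t=cam(name); d=R.T@np.array([(u-c['cx'])/c['fx'],(v-c['cy'])/c['fy'],1]); o=-R.T@t
    return o+d*(z-o[2])/d[2]
def cloud(name,d):
    c,R,t=cam(name); v,u=np.indices(d.shape)
    P=np.stack([(u-c['cx'])/c['fx']*d,(v-c['cy'])/c['fy']*d,d],-1)
    W=(P-t)@R; W[d==0]=np.nan; return W
def proj(name,P):
    c,R,t=cam(name); q=(R@np.atleast_2d(P).T).T+t
    return np.c_[q[:,0]/q[:,2]*c['fx']+c['cx'],q[:,1]/q[:,2]*c['fy']+c['cy']]
E
python3 - <<'E'
from h import *
for n in('top','side'):
    snap(n,n+'0'); c,R,t=cam(n); print(n,-R.T@t,R[2])
s=env.get_state();print(s['time'],s['tcp_pos'],s['orientation'],s['force'],env.nose_length)
E
```

```text
top [ 0.34509068 -0.01873437  1.08241824] [ 0.18871282 -0.008151   -0.98199849]
side [0.259777   0.92110106 0.52013101] [ 0.26560865 -0.8693838  -0.41668196]
0.1 [ 0.16873363 -0.65316047  0.30302069] [-8.03224030e-04  9.92018931e-01  1.26086352e-01 -1.65443786e-04] [ 0.72615629 -0.89330721 -0.4475618 ] 0.0726
```

View pics/top0.png

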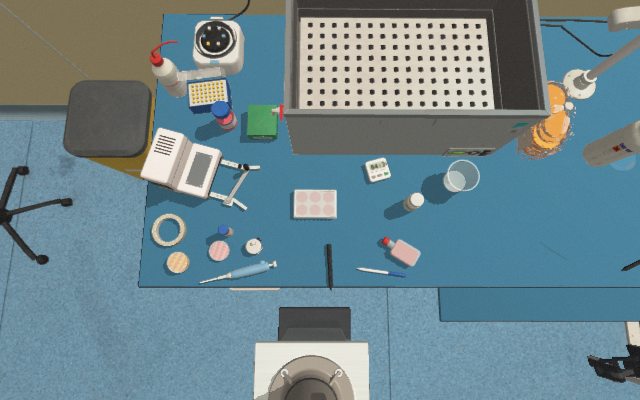

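View pics/side0.png

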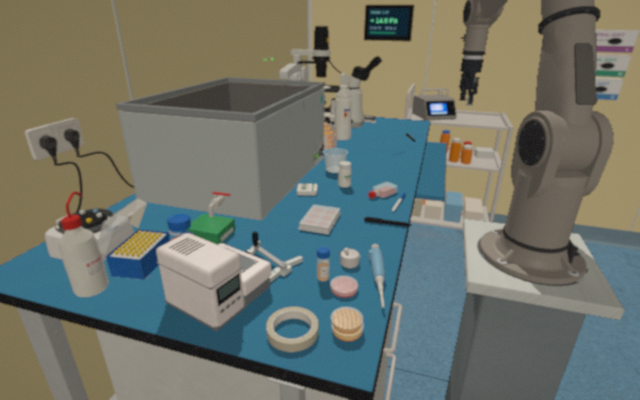

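```bash
python3 - <<'E'
import cv2
p=cv2.imread('pics/top0.png')[120:260,135:345]
cv2.imwrite('pics/c0.png',cv2.resize(p,None,fx=3.8,fy=3.8,interpolation=cv2.INTER_CUBIC))
E
```

```text
(no output)
```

View pics/c0.png

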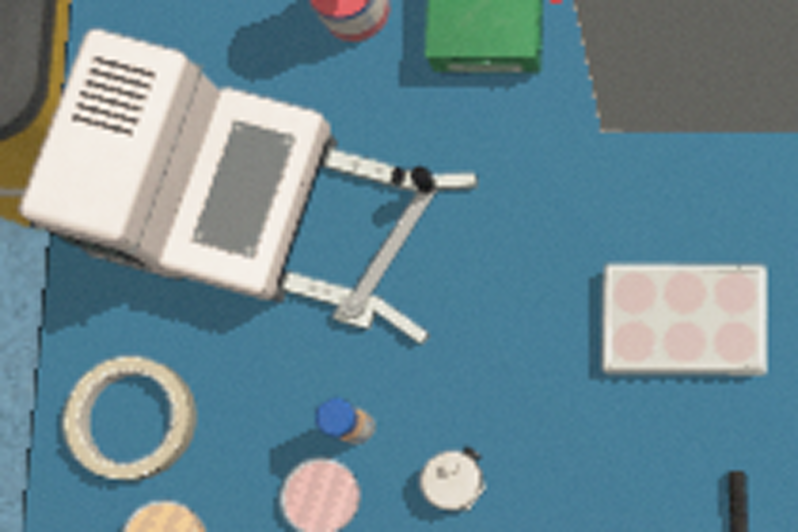

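```bash
python3 - <<'E'
from h import *
from scipy.optimize import least_squares
px=lambda L:np.array(L)/3.8+[135,120]-0.37
def pose(p,M):
    c,s=np.cos(p[2]),np.sin(p[2]); M=np.array(M,float)
    return np.c_[p[0]+c*M[:,0]-s*M[:,1],p[1]+s*M[:,0]+c*M[:,1],M[:,2]]
M=[[-.08,-.074,.065],[-.08,.074,.065],[.082,-.074,.132],[.082,.074,.132],[-.1365,.0585,.02]]
U=px([[331,112],[270,292],[93,30],[22,216],[352,307]])
r=least_squares(lambda p:(proj('top',pose(p,M))-U).ravel(),[.45,.35,1.2])
print('scanner',r.x,r.fun.round(1))
S=r.x
k=ray('top',*px([[423,175]])[0],.056); c,s=np.cos(S[2]),np.sin(S[2])
loc=lambda w:np.array([[c,s],[-s,c]])@(np.array(w)[:2]-S[:2])
print('knob',k,loc(k),np.hypot(*(loc(k)-[-.1365,.0585])))
d=loc(k)-[-.1365,.0585]; print('angle',np.arctan2(-d[0],-d[1]))
M=[[-.064,-.043,.02],[-.064,.043,.02],[.064,.043,.02],[.064,-.043,.02]]
U=px([[767,266],[767,374],[604,376],[605,265]])
M=[[-.064,-.043,.02],[-.064,.043,.02],[.064,.043,.02],[.064,-.043,.02]]
r=least_squares(lambda p:(proj('top',pose(p,M))-U).ravel(),[.45,0,1.57])
print('plate',r.x,r.fun.round(1),'in scanner',loc(r.x),r.x[2]-S[2])
np.save('S.npy',S)
d=np.load('pics/top0.npy');W=cloud('top',d)
# depth check of plate, head top & lane
for n,q in dict(plate=(660,320),head=(245,190),tower=(110,150),bench=(540,250),flask=None).items() if 0 else [('plate',(685,320)),('head',(245,190)),('tower',(110,150)),('bench',(540,250))]:
    u,v=px([q])[0].round().astype(int); print(n,W[v,u])
for n,(u,v) in dict(timer=(377,170),cup=(461,177),reag=(414,202),flask=(405,252),tally=(254,246),univ=(224,231)).items(): print(n,W[v,u].round(3),loc(W[v,u]).round(3))
E
```

```text
scanner [0.64395156 0.36012265 1.30316555] [-0.3  0.2 -0.7  0.9 -0.2 -1.3 -0.8  0.1  2.2  0. ]
knob [0.64762404 0.1920951  0.056     ] [-0.16107462 -0.04797618] 0.10927528643912121
angle 0.22682732770388345
plate [ 0.54190566 -0.00917626  1.57402934] [ 0.1 -0.   0.4  0.1 -0.3 -0.3 -0.2  0.3] in scanner [-0.38313769  0.00075297] 0.27086379025807883
plate [ 0.54174872 -0.00885544  0.01754826]
head [0.63186015 0.32461612 0.06446114]
tower [0.64387523 0.39876251 0.13017051]
bench [ 0.60385491  0.10717634 -0.00155976]
timer [ 0.648 -0.197  0.012] [-0.536 -0.151]
cup [ 0.63  -0.457 -0.002] [-0.791 -0.203]
reag [ 0.537 -0.287  0.079] [-0.652 -0.068]
flask [ 0.401 -0.269  0.023] [-0.671  0.068]
tally [0.417 0.166 0.026] [-0.247  0.167]
univ [0.455 0.242 0.074] [-0.164  0.151]
```

```bash
cat >> h.py <<'E'
def pose(p,M):
    c,s=np.cos(p[2]),np.sin(p[2]); M=np.array(M,float)
    return np.c_[p[0]+c*M[:,0]-s*M[:,1],p[1]+s*M[:,0]+c*M[:,1],M[:,2]]
def overlay(S,src,fn,x0,y0,x1,y1,k,plate=None):
    im=cv2.imread(f'pics/{src}.png')[y0:y1,x0:x1]; im=cv2.resize(im,None,fx=k,fy=k,interpolation=cv2.INTER_CUBIC)
    def line(P,M,col):
        q=(proj('top',pose(P,M))-[x0,y0]+.5)*k
        cv2.polylines(im,[q.round().astype(np.int32)],False,col,1)
    for s in(-1,1):
        line(S,[[-.08,s*.0455,.012],[-.15,s*.0455,.012],[-.194,s*.062,.012]],(0,0,255))
        line(S,[[-.08,s*.0595,.012],[-.15,s*.0595,.012]],(0,255,0))
    line(S,[[0,-.074,.065],[-.08,-.074,.065],[-.08,.074,.065],[0,.074,.065]],(255,0,255))
    line(S,[[-.1365,.0585-.003,.0195],[-.1365,.0585+.003,.0195]],(255,0,0))
    if plate is not None: line(plate,[[a*.064,b*.043,.02] for a,b in((1,1),(1,-1),(-1,-1),(-1,1),(1,1))],(0,0,255))
    cv2.imwrite(f'pics/{fn}.png',im)
E
python3 - <<'E'
from h import *
overlay(np.load('S.npy'),'top0','c1',195,140,270,215,8)
E
```

```text
(no output)
```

View pics/c1.png

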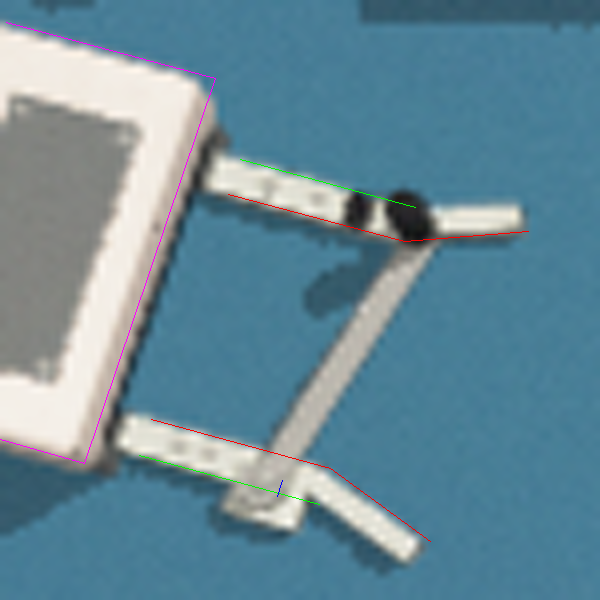

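```bash
cat >> h.py <<'E'
S=np.load('S.npy'); S[:2]+=.002*np.array([np.cos(S[2]),np.sin(S[2])])
from scipy.spatial.transform import Rotation
def down(a):
    """tool down, its y at world angle a"""
    y=np.array([np.cos(a),np.sin(a),0]); z=np.array([0,0,-1.]); q=Rotation.from_matrix(np.c_[np.cross(y,z),y,z]).as_quat()
    return q[[3,0,1,2]]
def w(x,y,z): return pose(S,[[x,y,z]])[0]
def loc(P):
    c,s=np.cos(S[2]),np.sin(S[2]); return np.array([[c,s],[-s,c]])@(np.array(P)[:2]-S[:2])
def knob(th,z,r=.11,dt=0): # position on arc, dt: tangential offset in opening direction
    return w(-.1365-r*np.sin(th)-dt*np.cos(th), .0585-r*np.cos(th)+dt*np.sin(th), z)
def kang(th): return S[2]-th     # tool y opposite to the opening tangent
def st(): 
    s=env.get_state(); print('t%.2f'%s['time'],s['tcp_pos'].round(4) if hasattr(s['tcp_pos'],'round') else s['tcp_pos'],'loc',loc(s['tcp_pos']).round(4),'F',np.round(s['force'],1),'op',round(s['opening'],4)); return s
E
python3 - <<'E'
from h import *
print(ray('top',287,154,0),knob(.22,.056), np.degrees(kang(.227)))
K=np.array([.6476,.1921])
env.movel([.13,-.50,.304],.25)
env.reach([.5,.1,.30],down(.6))
env.grip(.045)
env.reach([*K,.17],down(kang(.22))); st()
env.movel([*K,.099],.12); st()
env.grip(.024,20); st()
th=np.arange(.3,1.75,.2)
for t in th:
    hit=env.movel(knob(t,.099,dt=.003),.12,rot=down(kang(t)),stop_force=10)
    if hit: print('hit',t); break
s=st(); snap('top','top1')
E
```

```text
[0.70195937 0.07840938 0.        ] [0.64914498 0.19434225 0.056     ] 61.65974387477113
t4.73 [0.6474 0.192  0.1709] loc [-0.1632 -0.0478] F [ 0.4 -0.1 -0. ] op 0.0449
t5.47 [0.6477 0.1926 0.0991] loc [-0.1626 -0.0479] F [ 0.1 -0.1  0.4] op 0.0452
t5.81 [0.6478 0.1922 0.0995] loc [-0.1629 -0.0481] F [ 0.8 -0.6  0.5] op 0.0241
t8.51 [0.5077 0.1457 0.0991] loc [-0.2448  0.0747] F [0.  0.9 0.1] op 0.0243
```

```bash
python3 - <<'E'
from h import *
print('hit',env.movel(knob(1.8,.099,dt=.009),.05,rot=down(kang(1.8)),stop_force=6)); st()
env.movel(knob(1.8,.099,dt=.003),.08)
env.grip(.045)
env.movel(knob(1.8,.18),.25); 
snap('top','top1'); st()
overlay(S,'top1','c2',190,140,345,250,5,plate=[.5419,-.0092,1.574])
E
```

```text
hit True
t8.93 [0.4942 0.1521 0.099 ] loc [-0.2422  0.0894] F [ 3.  -1.1  1.4] op 0.0238
t10.04 [0.4992 0.1488 0.1797] loc [-0.2441  0.0837] F [ 1.1 -0.6 -0.3] op 0.045
```

View pics/c2.png

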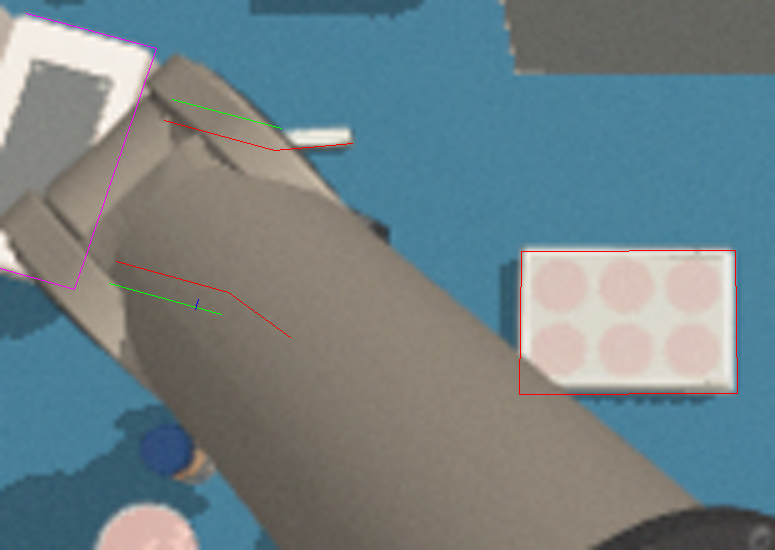

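```bash
python3 - <<'E'
from h import *
env.reach([.462,.045,.19],down(0)); env.grip(0)
env.movel([.462,.045,.083],.2)
env.movel([.499,.047,.083],.06); st()
env.movel([.465,.047,.083],.15)
env.movel([.465,.03,.2],.25)
env.reach([.53,-.19,.2],down(0)); st()
p,d=snap('top','top2'); 
overlay(S,'top2','c3',190,140,345,250,5,plate=[.5419,-.0092,1.574])
E
```

```text
t12.66 [0.4988 0.0469 0.0828] loc [-0.3424  0.0571] F [ 0.4 -0.4 -0.4] op -0.0
t14.57 [ 0.5298 -0.1876  0.1994] loc [-0.5604 -0.0348] F [-0.8  1.5  0.2] op 0.0001
```

View pics/c3.png

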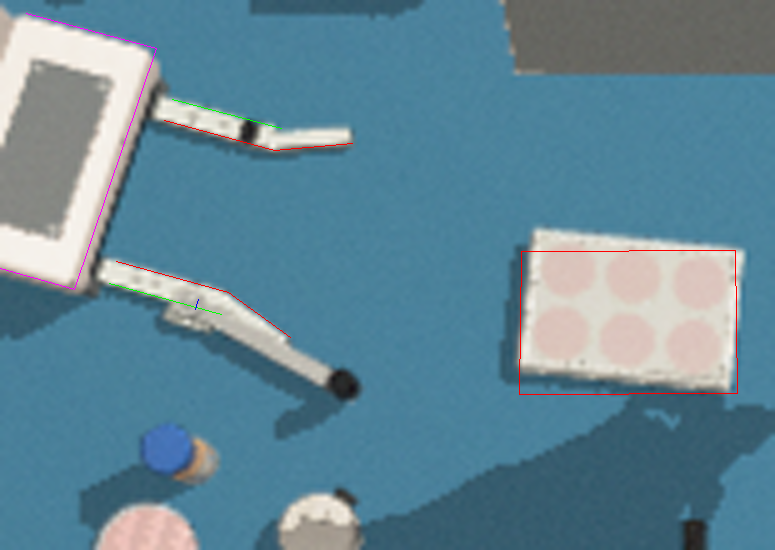

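```bash
cat >> h.py <<'E'
from scipy.optimize import least_squares
def fitplate(U,x0,y0,k):
    """U: front-near, front-far, rear-far, rear-near top corners in crop"""
    U=np.array(U)/k+[x0,y0]-.5
    M=[[a*.064,b*.043,.02] for a,b in((1,1),(1,-1),(-1,-1),(-1,1))]
    r=least_squares(lambda p:(proj('top',pose(p,M))-U).ravel(),[.55,0,1.45])
    print('plate',r.x,r.fun.round(1),'loc',loc(r.x).round(4),'rel',round(r.x[2]-S[2],4)); return r.x
E
python3 - <<'E'
from h import *
fitplate([[519,370],[535,229],[745,249],[731,390]],190,140,5)
E
```

```text
plate [ 0.54947094 -0.01180097  1.4743686 ] [-0.4 -0.  -0.4 -0.2  0.3 -0.   0.5  0.2] loc [-0.3857 -0.0072] rel 0.1712
```

```bash
cat >> h.py <<'E'
def rear(cx,cy,h,gap,z=.078): # tool pose behind plate with centre cx,cy heading h in scanner frame
    L=.064+.011+gap
    return w(cx-L*np.cos(h),cy-L*np.sin(h),z), down(S[2]+h-np.pi/2)
E
python3 - <<'E'
from h import *
c0=np.array([-.3857,-.0072]); h0=.1712
env.grip(.045)
p,q=rear(*c0,h0,.03,.18); env.reach(p,q)
env.movel(rear(*c0,h0,.03)[0],.2); st()
env.movel(rear(*c0,h0,.002)[0],.1)
x,y=c0; N=8; hs=[]
ds=.1/N
for i in range(N):
    hm=h0*(1-(i+.5)/N); h=h0*(1-(i+1)/N); x+=ds*np.cos(hm); y+=ds*np.sin(hm)
    p,q=rear(x,y,h,0)
    if env.movel(p,.07,rot=q,stop_force=8): print('hit',i); break
print(x,y); st(); snap('top','top3')
overlay(S,'top3','c4',190,140,345,250,5)
E
```

```text
t16.19 [ 0.5399 -0.1169  0.0787] loc [-0.4895 -0.0258] F [-0.3 -0.1 -0.8] op 0.045
-0.28618587641216947 0.0013392759576041364
t19.32 [0.5477 0.0142 0.078 ] loc [-0.3611  0.0013] F [-0.9 -0.4 -0.1] op 0.045
```

View pics/c4.png

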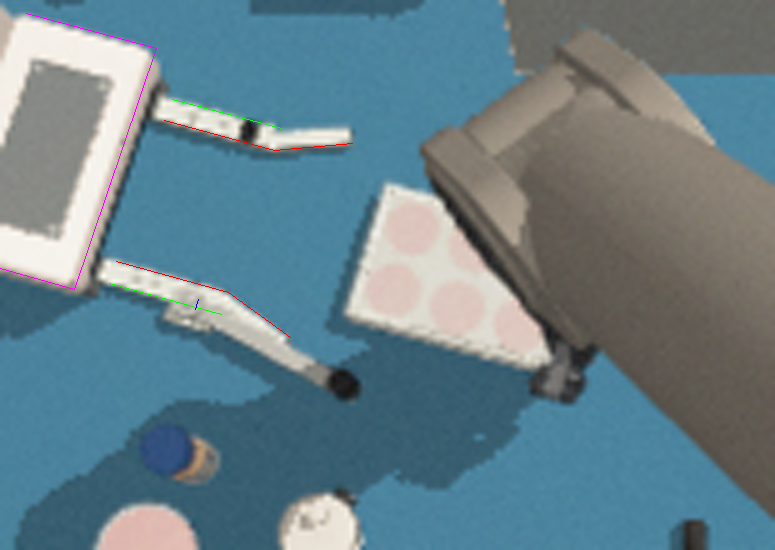

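```bash
python3 - <<'E'
from h import *
f=lambda u,v,z=.02: loc(ray('top',u/5+190-.5,v/5+140-.5,z))
a,b=f(386,184),f(346,318); print(a,b,np.hypot(*(a-b)),'rel',np.arctan2(-(a-b)[0],-(a-b)[1])if 0 else np.arctan2((a-b)[0],-(a-b)[1]))
c=f(548,369);print(c,'side rel',np.arctan2((b-c)[1],(b-c)[0]))
# actual rail inner edges mid: kinks
for q in((268,150),(222,290)): print(f(*q,.012))
E
```

```text
[-0.22292993 -0.04135037] [-0.22403621  0.04309343] 0.08445104711315952 rel 0.013099942601044778
[-0.34740451  0.04066002] side rel 0.01972227574094775
[-0.146266   -0.04435267]
[-0.14613668  0.0454353 ]
```

```bash
python3 - <<'E'
from h import *
q=down(S[2]-np.pi/2)
for x,v in((-.30,.06),(-.22,.07),(-.165,.07),(-.115,.03)):
    hit=env.movel(w(x,.001,.078),v,rot=q,stop_force=8); print(x,hit); st()
    if hit: break
snap('top','top4'); overlay(S,'top4','c5',190,140,345,250,5)
E
```

```text
-0.3 False
t20.53 [0.5641 0.0726 0.0779] loc [-0.3004  0.0009] F [ 0.1 -0.3  0.1] op 0.0456
-0.22 False
t21.82 [0.5854 0.1497 0.078 ] loc [-0.2205  0.0009] F [-0.3  0.2 -0.5] op 0.0451
-0.165 False
t22.76 [0.5999 0.2028 0.0779] loc [-0.1653  0.0009] F [-0.5 -0.3 -0.5] op 0.045
-0.115 True
t23.80 [0.6076 0.2328 0.0774] loc [-0.1344  0.0014] F [-0.8  1.  -0.5] op 0.0447
```

View pics/c5.png

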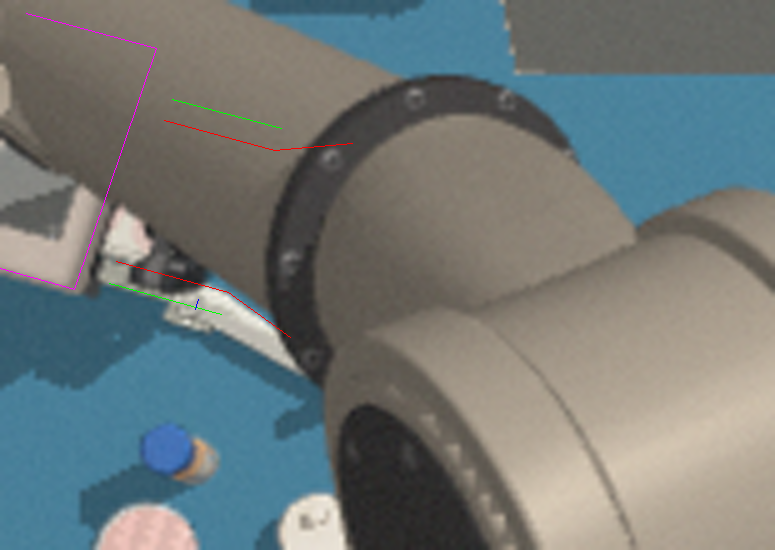

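```bash
sed -i 's/S\[:2\]+=.002/S[:2]+=.005/' h.py; python3 - <<'E'
from h import *
print('hit',env.movel(w(-.12,.001,.078),.03,stop_force=15)); st()
env.movel(w(-.185,.001,.078),.12); env.movel(w(-.2,.02,.18),.2)
print('knob seen',loc(ray('top',343/5+189.5,383/5+139.5,.056)),'model',loc(knob(1.8,0)))
env.reach(knob(1.8,.17),down(kang(1.8))); env.movel(knob(1.8,.099),.12); env.grip(.024,20); st()
for t in np.arange(1.6,.1,-.2):
    if env.movel(knob(t,.099,dt=-.003),.12,rot=down(kang(t)),stop_force=10): print('hit',t);break
st()
E
```

```text
hit True
t24.18 [0.6076 0.2333 0.0763] loc [-0.1369  0.0015] F [-0.5 -0.6 -0.5] op 0.0446
knob seen [-0.24402705  0.08427717] model [-0.24362324  0.08349223]
t26.88 [0.5006 0.1521 0.0995] loc [-0.2435  0.0832] F [-0.5  0.2 -0.2] op 0.0239
t29.69 [0.6516 0.2015 0.0989] loc [-0.1559 -0.0493] F [ 0.4 -0.5  0.3] op 0.0239
```

```bash
python3 - <<'E'
from h import *
print('hit',env.movel(knob(0,.099,dt=-.014),.04,rot=down(kang(0)),stop_force=8)); st()
a=loc(env.get_state()['tcp_pos'])
env.movel(w(a[0]-.004,a[1],.099),.05); env.grip(.04); env.movel(w(a[0]-.004,a[1],.2),.2)
env.reach([.5,-.15,.3],down(0)); st()
snap('top','top5'); overlay(S,'top5','c6',190,140,270,215,8)
E
```

```text
hit True
t30.34 [0.66   0.2254 0.0981] loc [-0.1307 -0.0511] F [ 1.3 -0.8  1.2] op 0.0242
t33.08 [ 0.5005 -0.1489  0.2999] loc [-0.5339  0.0037] F [ 0.2 -0.4  0.7] op 0.0402
```

View pics/c6.png

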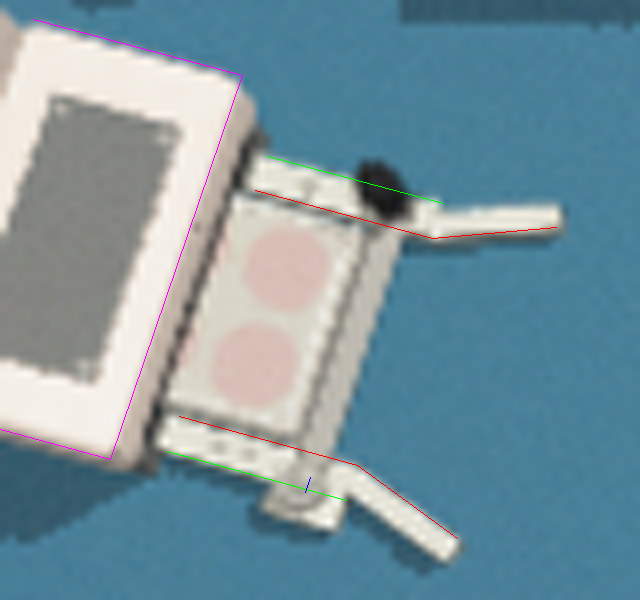

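```bash
python3 - <<'E'
from h import *
f=lambda u,v,z: loc(ray('top',u/8+194.5,v/8+139.5,z))
k=f(376,181,.056); p=f(303,488,.0195); d=k-p; print('knob',k,'pivot',p,np.hypot(*d),'angle',np.arctan2(-d[0],-d[1]))
a,b=f(330,450,.0195),f(400,235,.0195); e=b-a; print('arm edge',np.arctan2(-e[0],-e[1]))
a,b=f(293,432,.02),f(362,222,.02); e=b-a; print('plate rear',a,b,np.arctan2(-e[0],-e[1]))
E
```

```text
knob [-0.15035646 -0.05478488] pivot [-0.14969309  0.0562534 ] 0.11104025219894378 angle 0.005974222499141047
arm edge -0.0006556027597424861
plate rear [-0.13973051  0.03716054] [-0.13968516 -0.04661332] -0.0005412519490147425
```

```bash
python3 -c "
from h import *
print(job.job_done()); st()"
```

```text
the job is handed in; nothing more can be done
None
the job is handed in; nothing more can be done
```

I handed the job in at about 33 s. The plate stopped firmly against the scanner's stop, and the retaining arm measures fully shut behind it (about 0 rad). The plate stayed on the bench throughout, no bystander was touched, and the gripper is clear of everything; the judge's result was not reported back.

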